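Lower the ratchet arm of the glue press onto a felt wheel

ROBOT

A 7-joint arm with a two-finger parallel gripper is mounted at the origin on a cart in front of the work surface, level with it; the furniture and walls round the work are solid. World frame = base frame: x ahead of the robot, y to its left, z up, the work surface at z = 0. Lengths are in mm, angles in rad, forces in N, time in s.
With the tool pointing down it reaches from about 400 to 875 mm from the base axis. Payload 4.4 kg.
Tool frame: the origin (TCP) lies midway between the tips of the shut fingers; the grasp point (between the pads) lies 19 mm behind it (ctrl.pinch_z is the distance from the TCP to the grasp point, in mm); z points along the fingers, y is the line along which they close (so a half turn about z gives the same grasp; the last joint's range is limited). The gripper opens to 85 mm and grips with 20 to 120 N. Pads are 22 mm wide; open, the fingers measure 114 mm over their backs; the gripper's body (76 mm by 85 mm) begins 54 mm behind the grasp point. The pads swing forward as they close: fully open they stand 13 mm farther back than shut.
Start: joints at [-1.369, 0.628, 0.038, 1.517, -0.027, 0.996, -0.02], TCP at [171.972, 626.852, 231.313] pointing down, gripper open.
Joint ranges: [-3.06, 3.06], [-0.37, 2.12], [-1.25, 1.32], [0.18, 2.47], [-1.1, 4.24], [0.23, 1.98], [-2.94, 2.94]. Speed limits (rad/s): [2.57, 2.57, 3.14, 3.14, 3.14, 3.14, 3.14].

INTERFACE

Orientations are given as [roll, pitch, yaw] about the fixed x, y, z axes, in that order (R = Rz(yaw) Ry(pitch) Rx(roll)).
In Python, from cell import read_state, cams, order, ctrl gives the robot as it stands.
- The arm moves only by the tool move_arm, never from a script. Its argument "targets" is text: rows parted by semicolons, each of 7 numbers parted by spaces: the gripper's target within -1 to 1 (fully open at 1, half-way at 0, shut at -1), then the shift along the tool's x, y, z in cm, then the turn, a rotation vector about the tool's x, y, z in degrees. A call has 1 to 5 rows; each row shifts and turns the commanded pose from where the row before left it, along the tool's axes as they then stand; what a row does not reach is not made up. A row lasts 1/12 s, in which the tool goes at most 41.7 mm and 7.16 degrees, less where a joint would pass 70% of its speed; a pose out of reach is approached as far as the arm can. A call with a gripper value outside its range is refused whole. The fingers move at their own pace and stop on an object; the grip force is fixed at half the most. Time passes only in rows, so rows that do not move let the fingers close. It gives the time, the measured TCP pose, the force, the opening and the grip force at its end, in the units of the state.
- read_state(): the state, without advancing time (a new reading comes with each control period).
- cams.get_image(name): name is "scene" or "top" or "wrist"; returns a dict with "color" (384x512x3 uint8, red, green, blue), "fovy" (degrees; the focal length in pixels is half the picture's height over the tangent of half this angle, whatever the lens; pixels are square), "cx", "cy" (the principal point, pixels), "rvec" (rotation vector, rad) and "tvec" (3), from world to camera coordinates, as OpenCV has them. Camera axes: x right, y down, z forward; pixel columns grow to the right and rows downward; lengths in mm; the calibration is good to about 2 mm. A picture is of the moment at which its call begins. There is no depth.
- order.finish_job(): hands the job in; it is judged then, once.
The state is a dict: "clock": time; "qpos": joint angles; "qd": joint speeds; "tau": joint torques, N m; "eef_pos": TCP position; "tool_rot": TCP orientation; "force": force on the tool from outside, world axes, zero at the start; "torque": the same for the moment, N m; "width": finger opening in mm; "gripper_force": force on a finger pad.
Only numpy, scipy, OpenCV 4.12 (cv2) and the standard library are available. Lean on these libraries where they do the work, as an engineer would, in place of code of your own. Each camera call takes 0.05 s, during which the arm holds its last target. There are 200 camera calls.

TASK

A re-glued felt wheel lies in the little bench press, whose arm is parked up on its ratchet. Press the pawl's thumb plate down all the way to its stop, so that the pawl swings clear of the ratchet, then push the arm down by its wooden crossbar until the rubber foot rests flat on the felt wheel, and leave the pawl free. Do not move the felt wheel or the pot, pad and wax bar that lie beside the press.

Things in the scene. Friction and masses are not known exactly. Their poses are not given: they have to be found in the camera images.
- press: The fixed bench press: dark steel base plate 300 x 104 x 12 mm with two pairs of grey posts at its +x end (44 mm over both; up to z = 80 at the hinge, 125 at the pawl). Origin: in the base's underside, 5 mm from its centre towards -x; z up; x runs along the base from the crossbar end (-x) to the ratchet end (+x). In its middle plane (x, z in mm, y = 0): arm hinge axis at (70, 65), pawl pivot axis at (126, 110), both parallel to y.
- handle (a point): Centre of the wooden crossbar at the arm's free end: a round bar 22 mm thick and 70 mm long along the press's y axis, 190 mm from the hinge axis. The arm behind it is a flat steel bar 16 mm wide and 10 mm high, lying on the line from crossbar to hinge.
- press_arm (a joint): Arm angle above level, rad, -0.06 to 0.95. 0: level, foot flat on the felt wheel. At angle a the crossbar's centre is at x = 70 - 190 cos a, z = 65 + 190 sin a (mm, press frame). Stiff hinge: the arm stays where left and takes 2 to 12 N at the crossbar to push down. With the pawl engaged the ratchet stops it at 0.78 or 0.52, the next below the start.
- thumb_plate (a point): Centre of the top face of the pawl's thumb plate, a level ribbed steel plate 26 mm (along x) by 30 mm, above the hinge. With the pawl engaged it is 55 mm to the -x side of the pawl's pivot and 40 mm above it; it swings down and towards -x, to 66 mm beside and 15 mm above the pivot, when the pawl is fully over.
- pawl (a joint): Angle of the pawl, rad: 0 engaged in the ratchet, 0.4 fully free (stop). Its pivot is stiff: it stays where it is left, and pressing the thumb plate down takes 3 to 10 N.
- foot (a point): Centre of the flat underside of the arm's round rubber foot, 36 mm across, 115 mm from the hinge along the arm and 33 mm below the arm's line.
- wheel: The felt wheel, a loose grey disc 86 mm across and 20 mm thick, lying flat on the base plate under the foot. Origin: centre of its underside.
- pot: Loose pot of polishing powder with a blue lid, 56 mm across, 52 mm high, on the worktop beside the press; leave it alone. Origin: centre of its underside.
- pad: Loose abrasive pad, 36 x 55 x 14 mm, on the worktop beside the press; leave it alone. Origin: centre of its underside.
- wax: Loose green bar of polishing compound, 34 x 88 x 28 mm, on the worktop beside the press; leave it alone. Origin: centre of its underside.

How it is judged (in metres and radians):
On the way, in this order (a step that is already met when the one before it is completed fails the run):
1. the pawl is pressed down and stays free while the arm is still up (value of joint pawl above 0.33 rad and value of joint press_arm above 0.44 rad), for 0.2 s.
2. the arm is pushed down onto the felt wheel (value of joint press_arm below 0.035 rad), for 0.2 s.
At the end, for the whole second after the job is handed in: The pawl is free (over 0.33 rad), the arm is down and still with its foot on the felt wheel (within 0.035 rad of level), and the wheel lies flat within 12 mm of where it started (value of joint pawl above 0.33 rad and value of joint press_arm between -0.05 and 0.035 rad and velocity of joint press_arm below 0.05 rad/s and horizontal distance between foot and wheel below 0.025 m and angle between wheel's own z axis and vertical below 0.05 rad and not (distance of wheel from where it was at the start of the episode above 0.012 m)); the robot touches nothing.
It fails at once if the arm is forced down with the pawl still in the ratchet (value of joint press_arm below 0.44 rad and value of joint pawl below 0.16 rad).
It fails at once if the felt wheel is shifted, lifted or tipped (distance of wheel from where it was at the start of the episode above 0.02 m or angle between wheel's own z axis and vertical above 0.15 rad).
It fails at once if a thing beside the press is moved, lifted or carried (distance of any of pot, pad, wax from where it was at the start of the episode above 0.02 m).
It also fails if it takes over 43 s, if anything falls off the work surface, if the arm or the gripper's body presses on something with over 40 N, if the wrist force passes 120 N, or if a joint passes its speed limit or range.

## Working session

There is one attempt and no reset: what is moved stays moved. The work goes in short steps, Python scripts to look and compute and a tool call to move; the robot and the scene stay as the last step left them, time stands still between calls to the robot, and variables do not carry over. Pictures are saved under pics/ and viewed, at most 10 in all, crops included, and the job is handed in when it is done.

Besides the shell and the picture viewer there is one more tool, called after ">>>" as name(argument=value, ...) on one line, values as JSON. move_arm: Moves the arm, as the interface text tells. Its arguments: {"type":"object","properties":{"targets":{"type":"string"}},"required":["targets"]}

```bash
mkdir -p pics
cat > h.py <<'E'
import numpy as np, cv2
from cell import read_state, cams, order, ctrl
def get(n,f):
    c=cams.get_image(n); cv2.imwrite('pics/'+f,c['color'][:,:,::-1]); np.save('pics/'+n+'.npy',c,allow_pickle=True); return c
def load(n): return np.load('pics/'+n+'.npy',allow_pickle=True).item()
def par(c):
    f=c['color'].shape[0]/2/np.tan(np.radians(c['fovy'])/2)
    K=np.array([[f,0,c['cx']],[0,f,c['cy']],[0,0,1]]); R=cv2.Rodrigues(np.array(c['rvec'],float))[0]
    return K,R,np.array(c['tvec'],float).reshape(3)
def ray(c,u,v,z):
    K,R,t=par(c); o=-R.T@t; d=R.T@np.linalg.solve(K,[u,v,1]); return o+d*(z-o[2])/d[2]
def proj(c,P):
    K,R,t=par(c); p=(K@(R@np.atleast_2d(P).T+t[:,None])); return (p[:2]/p[2]).T
E
python3 - <<'E'
from h import *
print(read_state())
for n in ['scene','top']:
    c=get(n,n+'0.png'); K,R,t=par(c); print(n,c['fovy'],-R.T@t,K[0,0])
a=cv2.imread('pics/scene0.png');b=cv2.imread('pics/top0.png')
E
```

```text
{'clock': 0.0, 'qpos': array([-1.36881848,  0.62935139,  0.03837146,  1.51837397, -0.02699195,
        0.99629924, -0.01998651]), 'qd': array([ 4.62717059e-04, -9.57201271e-04,  1.05515636e-03, -3.65070877e-05,
       -6.92182137e-04,  1.40076731e-03, -1.53032977e-03]), 'tau': array([ 2.42167316e-04, -5.63410449e+01,  1.22656949e+00, -1.93432796e+01,
        1.11061797e-02,  1.09242156e-02,  5.61245599e-06]), 'eef_pos': array([171.75083829, 626.24470847, 230.3824831 ]), 'tool_rot': array([-3.13967630e+00, -8.96309365e-06,  2.87388955e+00]), 'force': array([ 0.33522928,  0.05247031, -0.77489942]), 'torque': array([ 0.00228453, -0.02756291,  0.0024928 ]), 'gripper_force': 0.0, 'width': 85.51729067607542}
scene 44.636170501025504 [-165.38495096 -559.12398159  537.39743423] 467.7237958408042
top 55.63804126797123 [ 496.9349371  -182.5220636   969.66981422] 363.86755858331173
```

View pics/scene0.png

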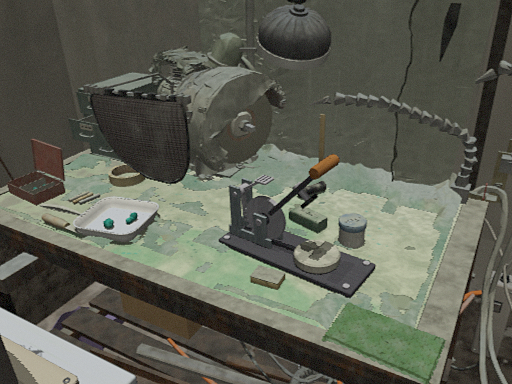

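View pics/top0.png

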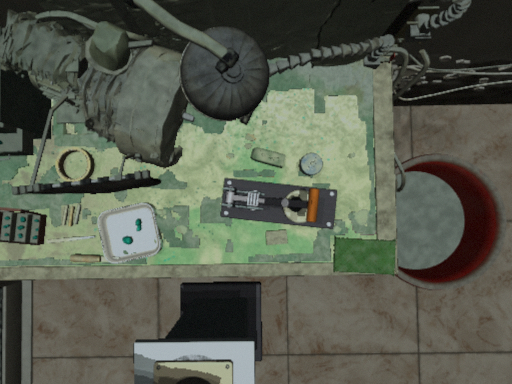

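The scene view shows the press in the middle (crossbar at about (325,166), thumb plate at (262,181)). The top view shows its base at about (222..337, 178..228), crossbar (313,204) and ribbed thumb plate (253,199). The pot, wax and pad are at (311,164), (267,157) and (276,237).

Run:
```python
from h import *
c=load('top'); s=load('scene')
for u,v in [(222,178),(337,190),(335,228),(222,218)]: print(ray(c,u,v,12).round(1))
im=c['color']; hsv=cv2.cvtColor(im,cv2.COLOR_RGB2HSV)
m=cv2.inRange(hsv,(5,150,80),(20,255,255)); m[:, :290]=0; m[:,335:]=0;m[:170]=0;m[235:]=0
print('orange',np.argwhere(m).mean(0)[::-1], cv2.minAreaRect(np.argwhere(m)[:,::-1].astype(np.float32)))
h2=cv2.cvtColor(s['color'],cv2.COLOR_RGB2HSV); m2=cv2.inRange(h2,(5,150,80),(20,255,255)); m2[:140]=0;m2[190:]=0;m2[:,:290]=0;m2[:,360:]=0
print('orange scene',cv2.minAreaRect(np.argwhere(m2)[:,::-1].astype(np.float32)))
a=cv2.resize(im[150:250,205:355][:,:,::-1],None,fx=5,fy=5,interpolation=cv2.INTER_CUBIC)
b=cv2.resize(s['color'][145:300,215:385][:,:,::-1],None,fx=3.8,fy=3.8,interpolation=cv2.INTER_CUBIC)
cv2.imwrite('pics/tc.png',a*1); cv2.imwrite('pics/sc.png',cv2.convertScaleAbs(b,alpha=1.4))
```

```text
[577.7 -85.4  12. ]
[ 540.7 -387.5   12. ]
[ 441.2 -379.8   12. ]
[472.2 -84.   12. ]
orange [312.59666667 204.64666667] ((312.6692810058594, 204.64614868164062), (9.178569793701172, 33.3653450012207), 7.125016689300537)
orange scene ((324.35565185546875, 164.01979064941406), (10.424933433532715, 29.320125579833984), 55.61965560913086)
```

View pics/tc.png

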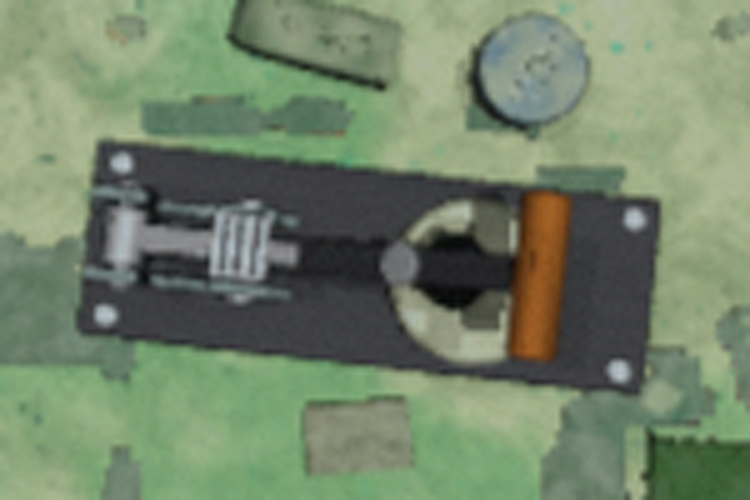

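View pics/sc.png

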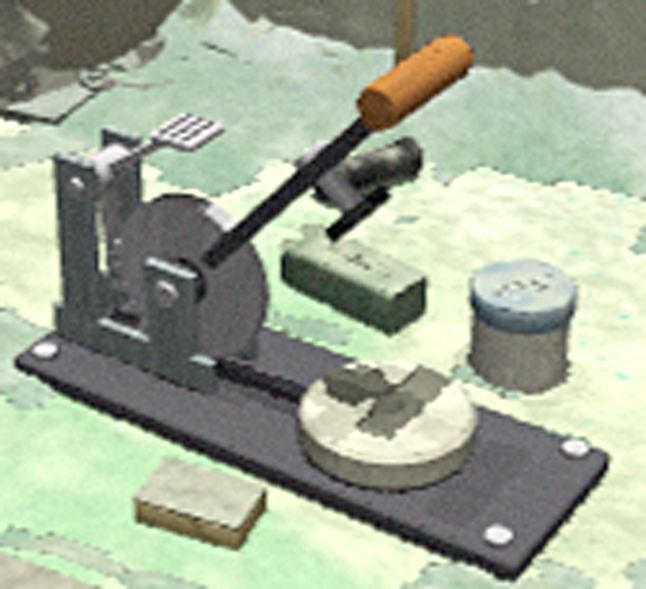

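```bash
cat >> h.py <<'E'
def press():
    c=load('top'); px=np.array([(98,141),(659,200),(640,392),(78,332)])/5+[205,150]-0.4
    W=np.array([ray(c,u,v,12)[:2] for u,v in px])  # ++ , -x+?, ...
    ex=(W[0]+W[3]-W[1]-W[2]); ex/=np.linalg.norm(ex); ctr=W.mean(0)
    return W,ctr-5*ex,ex
W_,O,ex=press(); ey=np.array([-ex[1],ex[0]])
def P(x,y,z): return np.r_[O+ex*x+ey*y,z]
def delta(T): # tool-frame shift in cm to world target
    from scipy.spatial.transform import Rotation as Rn
    s=read_state(); R=Rn.from_euler('xyz',s['tool_rot']).as_matrix(); return (R.T@(np.array(T)-s['eef_pos'])/10).round(2)
E
python3 - <<'E'
from h import *
W=W_; print(W.round(1),[np.linalg.norm(W[i]-W[i-1]).round(1) for i in range(4)]); print('O',O,'ex',ex,np.degrees(np.arctan2(ex[1],ex[0])))
c=load('top');s=load('scene')
for n,p in [('thumb',P(71,0,150)),('wheeltop',P(-45,0,32))]: print(n,p.round(1),proj(c,p),proj(s,p))
for a in [.55,.65,.75,.8,.85,.9,.95]:
    p=P(70-190*np.cos(a),0,65+190*np.sin(a)); print(a,p.round(1),proj(c,p).round(1),proj(s,p).round(1))
# lamp triangulation
o=[];
A=[];b=[]
for cc,(u,v) in [(c,(225,72)),(s,(295,35))]:
    K,R,t=par(cc); q=-R.T@t; d=R.T@np.linalg.solve(K,[u,v,1]); d/=np.linalg.norm(d); M=np.eye(3)-np.outer(d,d); A.append(M); b.append(M@q)
print('lamp',np.linalg.lstsq(np.vstack(A),np.hstack(b),rcond=None)[0])
E
```

```text
[[ 578.1  -91.2]
 [ 541.8 -385.9]
 [ 441.3 -373.5]
 [ 477.6  -79.3]] [np.float64(101.3), np.float64(296.9), np.float64(101.2), np.float64(296.4)]
O [ 509.07678856 -237.46189522] ex [0.12237845 0.99248351] 82.97061010751659
thumb [ 517.8 -167.   150. ] [[252.24504416 198.84140331]] [[263.64633721 178.6001904 ]]
wheeltop [ 503.6 -282.1   32. ] [[297.96372312 204.73975996]] [[315.3051709  250.62847321]]
0.55 [ 497.8 -328.8  164.3] [[325.5 206.5]] [[341.7 194.7]]
0.65 [ 499.1 -318.1  180. ] [[321.9 205.9]] [[336.5 184.8]]
0.75 [ 500.6 -306.   194.5] [[317.3 205.3]] [[330.4 175.2]]
0.8 [ 501.4 -299.4  201.3] [[314.7 204.9]] [[327.1 170.6]]
0.85 [ 502.3 -292.4  207.7] [[311.9 204.5]] [[323.6 166.1]]
0.9 [ 503.2 -285.2  213.8] [[308.8 204.1]] [[320.  161.8]]
0.95 [ 504.1 -277.7  219.5] [[305.5 203.7]] [[316.2 157.7]]
lamp [ 723.24713767 -130.16842262  375.29755787]
```

Geometry agrees with both views: the plate is 297 x 101 mm, the predicted thumb plate and crossbar pixels match, and the arm is at about 0.84 rad. Setting out, with the gripper shut.

>>> move_arm(targets="-1 -2.77 -2.93 0 0 0 0;-1 -2.77 -2.93 0 0 0 0;-1 -2.77 -2.93 0 0 0 0;-1 -2.77 -2.93 0 0 0 0;-1 -2.77 -2.93 0 0 0 0")

```text
clock: 0.52
eef_pos: [267.2, 446.9, 231.0]
tool_rot: [-3.141, -0.0, 2.874]
force: [1.1, 0.2, -0.8]
width: 25.2
gripper_force: 0.0
```

>>> move_arm(targets="-1 -2.77 -2.93 0 0 0 0;-1 -2.77 -2.93 0 0 0 0;-1 -2.77 -2.93 0 0 0 0;-1 -2.77 -2.93 0 0 0 0;-1 -2.77 -2.93 0 0 0 0")

```text
clock: 0.93
eef_pos: [361.9, 269.1, 231.2]
tool_rot: [-3.141, -0.0, 2.874]
force: [1.1, 1.2, -0.1]
width: 0.2
gripper_force: 0.0
```

Run:
```python
from h import *
s=read_state(); print(s['eef_pos'],s['tool_rot'],s['force'],s['qpos'],delta(P(68,0,200)))
```

```text
[361.89467726 269.05356138 231.22744367] [-3.14135647e+00 -1.98369922e-04  2.87410389e+00] [ 1.13585854  1.24391632 -0.08473972] [-0.75018419  0.34883762  0.0645821   2.04852393 -0.03256461  0.74547263
  0.6377637 ] [-26.6  -38.23   3.13]
```

>>> move_arm(targets="-1 -2.2 -3.18 0 0 0 0;-1 -2.2 -3.18 0 0 0 0;-1 -2.2 -3.18 0 0 0 0;-1 -2.2 -3.18 0 0 0 0;-1 -2.2 -3.18 0 0 0 0")

```text
clock: 1.35
eef_pos: [425.6, 86.7, 231.3]
tool_rot: [-3.142, -0.0, 2.874]
force: [0.5, 0.8, -0.3]
width: -0.2
gripper_force: 0.0
```

>>> move_arm(targets="-1 -2.2 -3.18 0 0 0 0;-1 -2.2 -3.18 0 0 0 0;-1 -2.2 -3.18 0 0 0 0;-1 -2.2 -3.18 0 0 0 0;-1 -2.2 -3.18 0 0 0 0")

```text
clock: 1.77
eef_pos: [489.6, -95.8, 231.1]
tool_rot: [3.142, -0.001, 2.874]
force: [1.3, 0.4, -0.5]
width: 0.1
gripper_force: 0.0
```

>>> move_arm(targets="-1 -1 -1.5 0 0 0 0;-1 0 0 0 0 0 -4.2;-1 0 0 0 0 0 -4.2;-1 0 0 0 0 0 0;-1 0 0 0 0 0 0")

```text
clock: 2.18
eef_pos: [495.0, -111.0, 231.0]
tool_rot: [3.141, -0.001, 3.018]
force: [-1.2, -0.0, 0.8]
width: 0.1
gripper_force: 0.0
```

Run:
```python
from h import *
s=read_state(); print(s['eef_pos'],s['tool_rot'],s['force'],s['qpos'],delta(P(68,0,160)))
w=get('wrist','w1.png'); print(proj(w,[P(71,0,150),P(58,-15,150),P(84,15,150),P(-56,0,207)]))
c=get('scene','s1.png'); a=cv2.resize(c['color'][60:260,190:390][:,:,::-1],None,fx=2.5,fy=2.5)
cv2.imwrite('pics/m1.png',np.hstack([a,cv2.resize(w['color'][:,100:420][:,:,::-1],(300,500))]))
```

```text
[ 494.95039815 -110.97963458  231.02732445] [ 3.14133755e+00 -7.15970086e-04  3.01833116e+00] [-1.20561044 -0.01058319  0.78542407] [ 0.09325051  0.42747953  0.10163495  1.91149691 -0.05861315  0.80615463
  1.67396078] [-2.96 -5.58  7.1 ]
[[1.99485153e+02 2.30435991e+02]
 [1.86279155e+02 2.45504224e+02]
 [2.13158297e+02 2.14834738e+02]
 [2.57691402e-01 2.64813507e+02]]
```

View pics/m1.png

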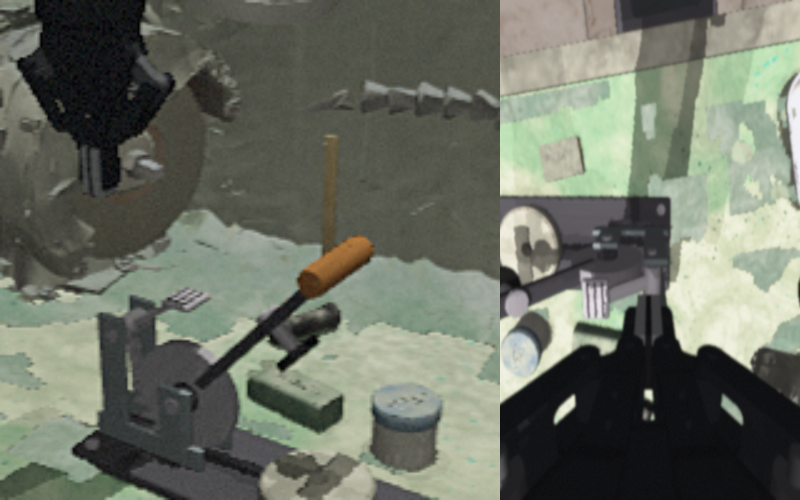

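The wrist view shows the ribbed thumb plate at about (201,228) against a predicted (199,230), so it is confirmed. Moving over it and down.

>>> move_arm(targets="-1 -1.5 -2.8 0 0 0 0;-1 -1.5 -2.8 0 0 0 0;-1 0 0 3.5 0 0 0;-1 0 0 3.0 0 0 0;-1 0 0 0 0 0 0")

```text
clock: 2.7
eef_pos: [514.6, -169.1, 161.6]
tool_rot: [3.14, -0.01, 3.019]
force: [-1.5, 0.2, -1.3]
width: 0.3
gripper_force: 0.0
```

Run:
```python
from h import *
s=read_state(); print(s['eef_pos'],s['force'],delta(P(68,0,150)),delta(P(60,0,125)))
```

```text
[ 514.56590369 -169.05117638  161.64231678] [-1.49402905  0.18445573 -1.28640456] [-0.3  -0.06  1.16] [-0.33 -0.86  3.66]
```

>>> move_arm(targets="-1 -0.3 0 0.9 0 0 0;-1 0 -0.1 0.4 0 0 0;-1 0 -0.15 0.4 0 0 0;-1 0 -0.15 0.4 0 0 0;-1 0 -0.15 0.4 0 0 0")

```text
clock: 3.12
eef_pos: [521.7, -177.2, 142.6]
tool_rot: [-3.14, 0.003, 3.02]
force: [-0.2, -3.1, 5.1]
width: 0.2
gripper_force: 2.7
```

>>> move_arm(targets="-1 0 -0.15 0.4 0 0 0;-1 0 -0.15 0.4 0 0 0;-1 0 -0.1 0.3 0 0 0;-1 0 0 0 0 0 0;-1 0 0 0 0 0 0")

```text
clock: 3.53
eef_pos: [520.7, -181.4, 130.7]
tool_rot: [-3.14, 0.002, 3.019]
force: [0.6, -4.9, 3.6]
width: 0.3
gripper_force: 2.8
```

Run:
```python
from h import *
s=read_state(); print(s['eef_pos'],s['force'],delta(P(60,0,125)))
c=get('scene','s2.png'); w=get('wrist','w2.png');a=cv2.resize(c['color'][110:270,210:370][:,:,::-1],None,fx=3,fy=3)
cv2.imwrite('pics/m2.png',np.hstack([a,cv2.resize(w['color'][:,100:420][:,:,::-1],(300,480))]))
```

```text
[ 520.66840404 -181.38077577  130.71124943] [ 0.64202831 -4.88460664  3.56836678] [0.47 0.29 0.57]
```

View pics/m2.png

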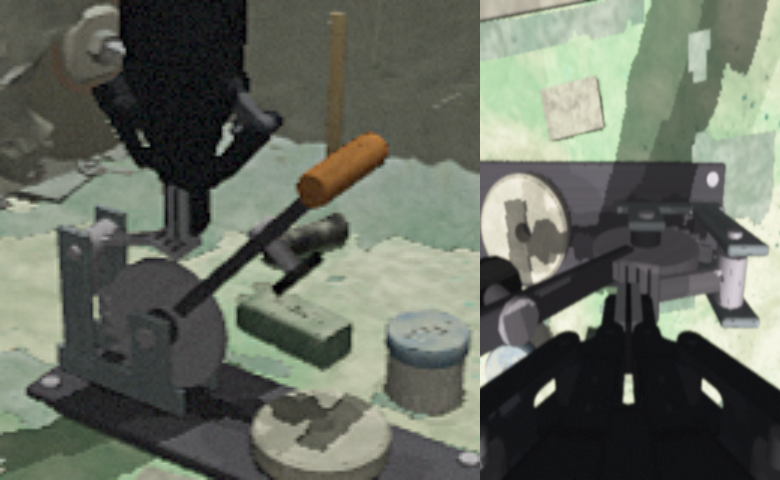

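The plate is under the fingertips and about 20 mm down, with the arm still up. Continuing to the stop.

>>> move_arm(targets="-1 0.1 0.05 0.3 0 0 0;-1 0.1 0.05 0.2 0 0 0;-1 0 0 0.2 0 0 0;-1 0 0 0 0 0 0")

```text
clock: 3.97
eef_pos: [519.9, -181.3, 125.4]
tool_rot: [-3.139, 0.005, 3.019]
force: [-1.2, -6.4, 14.7]
width: 0.0
gripper_force: 8.1
```

>>> move_arm(targets="-1 0 0 0.2 0 0 0;-1 0 0 0.2 0 0 0;-1 0 0 0 0 0 0")

```text
clock: 4.22
eef_pos: [520.4, -181.4, 124.5]
tool_rot: [-3.139, 0.007, 3.019]
force: [-6.0, -4.7, 39.3]
width: 0.3
gripper_force: 19.4
```

The force rose to 39 N with no further travel, so the stop is reached. Lifting off.

>>> move_arm(targets="-1 0 0 -1 0 0 0;-1 0 0 -3 0 0 0;-1 0 0 -4 0 0 0;-1 0 0 -4 0 0 0;-1 0 0 -2 0 0 0")

```text
clock: 4.63
eef_pos: [519.4, -177.4, 263.2]
tool_rot: [3.14, 0.004, 3.022]
force: [0.9, -0.9, 0.7]
width: 0.1
gripper_force: 0.0
```

Run:
```python
from h import *
s=read_state(); print(s['eef_pos'],s['force'],s['tool_rot'],delta(P(-57,0,260)))
c=get('scene','s3.png')
h2=cv2.cvtColor(c['color'],cv2.COLOR_RGB2HSV); m2=cv2.inRange(h2,(5,150,80),(20,255,255)); m2[:140]=0;m2[190:]=0;m2[:,:290]=0;m2[:,360:]=0
print('orange scene',cv2.minAreaRect(np.argwhere(m2)[:,::-1].astype(np.float32)), 'thumb free px',proj(c,P(60,0,125)),'engaged',proj(c,P(71,0,150)))
cv2.imwrite('pics/m3.png',cv2.resize(c['color'][130:270,210:370][:,:,::-1],None,fx=4,fy=4))
```

```text
[ 519.35342164 -177.38531601  263.17121875] [ 0.90199966 -0.88652098  0.68303764] [3.14028793 0.00367538 3.02189933] [  0.32 -11.79   0.3 ]
orange scene ((324.4615478515625, 164.1923065185547), (10.26195240020752, 29.39910888671875), 56.30992889404297) thumb free px [[268.65054832 191.90355818]] engaged [[263.64633721 178.6001904 ]]
```

View pics/m3.png

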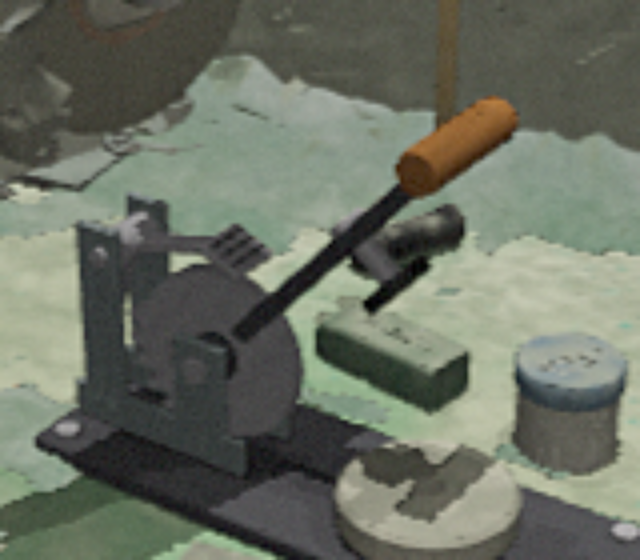

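The thumb plate now sits at about (270,192), the predicted fully-free spot (269,192). The crossbar hasn't moved. Going over the crossbar.

>>> move_arm(targets="-1 0.1 -4 0 0 0 0;-1 0.1 -4 0 0 0 0;-1 0.1 -3.8 0 0 0 0;-1 0 0 1.5 0 0 0;-1 0 0 1.5 0 0 0")

```text
clock: 5.1
eef_pos: [499.9, -297.3, 228.6]
tool_rot: [3.141, -0.0, 3.016]
force: [-0.1, 1.6, -0.4]
width: 0.0
gripper_force: 0.0
```

Run:
```python
from h import *
s=read_state(); print(s['eef_pos'],s['force'])
for a in [.84,.7,.5,.3,.15,0]: print(a,delta(P(70-190*np.cos(a),0,76+190*np.sin(a))))
```

```text
[ 499.85307445 -297.29321662  228.59303339] [-0.06821073  1.57358719 -0.38717278]
0.84 [-0.18  0.37  1.11]
0.7 [-0.19 -1.48  3.02]
0.5 [-0.2  -3.63  6.15]
0.3 [-0.2  -5.1   9.64]
0.15 [-0.21 -5.74 12.42]
0 [-0.21 -5.96 15.26]
```

>>> move_arm(targets="-1 -0.2 0.2 0.6 0 0 0;-1 0 -0.2 0.6 0 0 0;-1 0 -0.5 0.6 0 0 0;-1 0 -0.5 0.6 0 0 0;-1 0 -0.45 0.6 0 0 0")

```text
clock: 5.52
eef_pos: [500.2, -310.8, 200.0]
tool_rot: [-3.14, -0.002, 3.021]
force: [-5.1, -2.8, 9.3]
width: -0.3
gripper_force: 4.5
```

```bash
cat > st.py <<'E'
from h import *
s=read_state(); p=s['eef_pos']; q=p[:2]-O
print('press x,y,z',(q@ex).round(1),(q@ey).round(1),p[2].round(1),s['force'].round(1))
a=np.arcsin(np.clip((p[2]-76)/190,-1,1)); print('a',a.round(3),'bar x',(70-190*np.cos(a)).round(1))
E
python3 st.py
```

```text
press x,y,z -73.9 -0.2 200.0 [-5.1 -2.8  9.3]
a 0.711 bar x -73.9
```

>>> move_arm(targets="-1 0 -0.8 1 0 0 0;-1 0 -0.7 1 0 0 0;-1 0 -0.63 1 0 0 0;-1 0 -0.53 1 0 0 0;-1 0 -0.45 1 0 0 0")

```text
clock: 5.93
eef_pos: [497.5, -343.3, 150.3]
tool_rot: [-3.138, 0.001, 3.02]
force: [-2.1, -4.5, 6.6]
width: -0.2
gripper_force: 3.1
```

```bash
python3 st.py
```

```text
press x,y,z -106.4 -1.5 150.3 [-2.1 -4.5  6.6]
a 0.402 bar x -104.9
```

>>> move_arm(targets="-1 0 -0.3 1 0 0 0;-1 0 -0.3 1 0 0 0;-1 0 -0.25 1 0 0 0;-1 0 -0.2 1 0 0 0;-1 0 -0.15 1 0 0 0")

```text
clock: 6.35
eef_pos: [497.2, -354.2, 99.9]
tool_rot: [-3.139, 0.003, 3.021]
force: [-0.5, -3.9, 3.8]
width: -0.0
gripper_force: 2.3
```

```bash
python3 st.py
```

```text
press x,y,z -117.3 -2.5 99.9 [-0.5 -3.9  3.8]
a 0.126 bar x -118.5
```

>>> move_arm(targets="-1 0 -0.1 0.7 0 0 0;-1 0 -0.1 0.7 0 0 0;-1 0 0 0.5 0 0 0;-1 0 0 0.3 0 0 0;-1 0 0 0 0 0 0")

```text
clock: 6.77
eef_pos: [495.5, -353.6, 76.4]
tool_rot: [3.14, -0.002, 3.021]
force: [0.4, 0.7, -0.4]
width: 0.1
gripper_force: 0.0
```

```bash
python3 st.py
```

```text
press x,y,z -117.0 -0.7 76.4 [ 0.4  0.7 -0.4]
a 0.002 bar x -120.0
```

>>> move_arm(targets="-1 0 -0.1 0.2 0 0 0;-1 0 -0.1 0.2 0 0 0;-1 0 0 0 0 0 0")

```text
clock: 7.02
eef_pos: [495.4, -353.7, 75.7]
tool_rot: [3.137, -0.002, 3.022]
force: [-4.1, 5.8, 23.6]
width: 0.1
gripper_force: 11.7
```

```bash
python3 st.py
python3 - <<'E'
from h import *
c=get('scene','s4.png'); w=get('wrist','w4.png');a=cv2.resize(c['color'][130:290,220:380][:,:,::-1],None,fx=3,fy=3)
cv2.imwrite('pics/m4.png',np.hstack([a,cv2.resize(w['color'][:,100:420][:,:,::-1],(300,480))]))
E
```

```text
press x,y,z -117.1 -0.7 75.7 [-4.1  5.8 23.6]
a -0.002 bar x -120.0
```

View pics/m4.png

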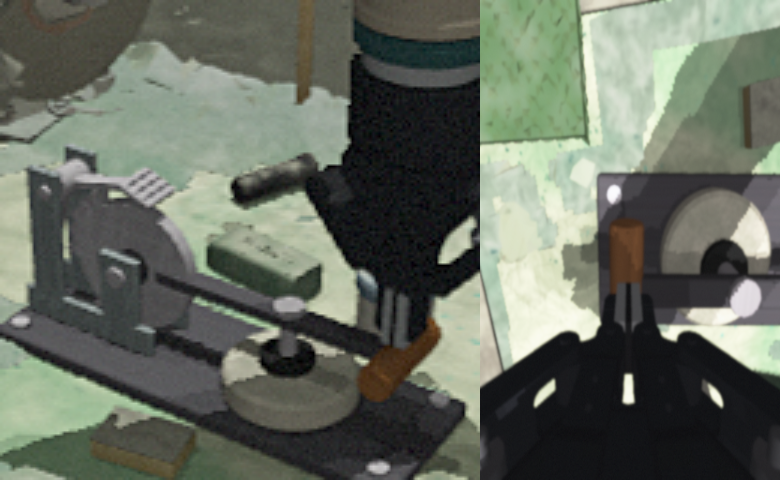

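The arm is level with its foot flat on the felt wheel, the fingers are on the crossbar with 24 N of solid resistance, and the pawl is still down. Lifting off.

>>> move_arm(targets="-1 0 0 -0.5 0 0 0;-1 0 0 -2 0 0 0;-1 0 0 -4 0 0 0;-1 0 0 -4 0 0 0;-1 0 0 -4 0 0 0")

```text
clock: 7.53
eef_pos: [494.5, -355.1, 219.0]
tool_rot: [3.139, -0.003, 3.021]
force: [1.2, -0.0, 0.2]
width: 0.4
gripper_force: 0.0
```

>>> move_arm(targets="-1 0 0 0 0 0 0;-1 0 0 0 0 0 0;-1 0 0 0 0 0 0")

```text
clock: 7.78
eef_pos: [494.9, -355.6, 217.6]
tool_rot: [3.14, -0.002, 3.021]
force: [-0.3, -0.9, -0.3]
width: 0.1
gripper_force: 0.0
```

Run:
```python
from h import *
print(read_state()['eef_pos'],read_state()['force'])
c=get('scene','s5.png');cv2.imwrite('pics/m5.png',cv2.resize(c['color'][130:290,220:380][:,:,::-1],None,fx=3.5,fy=3.5))
```

```text
[ 494.88524424 -355.61822871  217.62213961] [-0.328261   -0.87884577 -0.34581305]
```

View pics/m5.png

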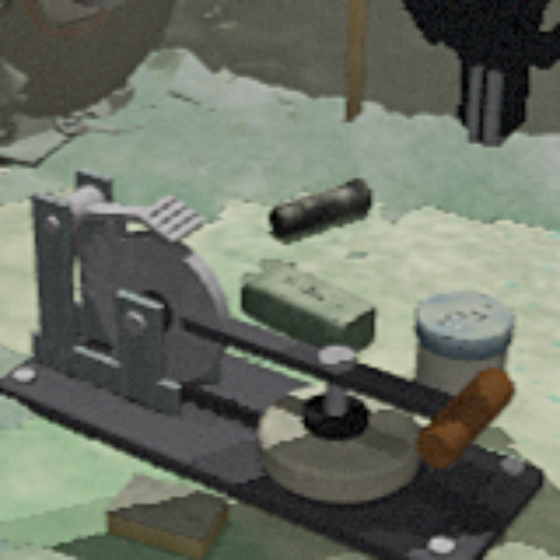

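The arm stayed down on the wheel, the thumb plate is at its free spot (270,192), the loose things are unmoved, and the robot is clear.

```bash
python3 -c "
from h import *
print(order.finish_job())"
```

```text
the job is handed in; nothing more can be done
None
```

The job is handed in at about 8 s on the robot's clock: the pawl is pressed to its stop and left free, the arm is down with its foot flat on the felt wheel, the wheel, pot, pad and wax bar look unmoved in the last image, and the robot is clear; the verdict itself was not shown.

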